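# Open the counter-cleaner jug in the chocolate shop

### The job

Open the blue cleaner jug so the counter can be wiped down: slide its red transport lock away from the cap all the way to its end stop, then push the orange safety cap down, and keeping it down twist it anticlockwise (seen from above) until it is free, and lift it off. Finish while still holding the cap in the gripper, upright and still, about 10 cm straight above where it sat on the jug; do not put it down or let go. Leave the lock open and do not disturb the pralines, syrup bottle, cup and slate card standing around.

Things in the scene. Friction and masses are not known exactly. Their poses are not given: they have to be found in the camera images.
- station: Blue cleaner jug (125 x 112 mm) clamped in an aluminium cradle (base 180 x 150 mm) fixed to the counter. Origin: on the counter, on the vertical axis of neck and cap; z up. +y points from the cap along the lock's track, a 48 mm wide arm, top 124 mm high, ending 170 mm from the axis. The jug's handle reaches 96 mm out on the -y side, below 100 mm height.
- mouth (a point): Centre of the top rim of the jug's white neck, 159 mm above the counter (neck 36 mm diameter, three bayonet lugs out to 52 mm). Inside it a black spring plug pushes the cap up: 5 N with the cap seated, 0.6 N more per mm pushed down, until the cap meets the neck 9 mm down at about 10.5 N.
- lock (a joint): Transport lock travel in m: 0 = home at the cap, 0.045 = end stop, fully open; grows as the grip moves along the station's +y, away from the cap. Starts at 0 to 0.006. About 2.5 N of friction; stays where it is left. Until about 0.015 its two prongs hold the cap's fin so that the cap cannot turn.
- lock_grip (a point): Grasp point of the red lock's upright grip, on its vertical centre line, 155.5 mm above the counter: a block 16 mm along the station's x, 24 mm along its y, top 10 mm above this point, foot 22.5 mm below on a flat 36 x 52 mm carriage. It is 95 mm + travel from the cap's axis. Two 10 mm prongs run from it towards the cap, tops at 150 mm height.
- cap: Orange push-and-turn safety cap, loose, about 110 g, 66 mm diameter. Origin: centre of the skirt's lower edge; z up along its axis. Flat disc top at 36 mm; bar on it up to 66 mm. A fin 10 mm wide at the lower edge reaches 44 mm from the axis on the cap's +y side. Seated and locked, its origin is 138 mm above the counter and its axes are parallel to the station's.
- cap_bar (a point): Grasp point in the cap's grip bar, on the cap axis, 58 mm above the cap's origin (196 mm above the counter when seated). Bar: 50 mm long along the cap's x, 18 mm wide along its y, top 8 mm above this point, foot on the disc 22 mm below. The cap turns only when more than 6 mm down (best 7 to 9), anticlockwise only; free at 42 to 78 degrees (best 60), hard stop at 82; then lifts off, clear of the neck 30 mm up.
- tray: Bystander: dark wooden tray of chocolate pralines, 160 x 120 x 18 mm. Origin: centre of its underside.
- syrup: Bystander: amber syrup bottle, 60 mm diameter, 170 mm tall, standing. Origin: centre of its underside.
- jar: Bystander: white ceramic cup, 76 mm diameter, 85 mm tall. Origin: centre of its underside.
- slate: Bystander: blank slate price card, 60 mm wide, on a 50 mm wooden foot, 92 mm tall. Origin: centre of its underside.
Mind the look-alikes: they are no part of the job. Of the things that look like the cap, the smallest one is meant.

How it is judged:
On the way, in this order (a step that is already met when the one before it is completed fails the run):
1. the transport lock is slid to its end stop, the cap still seated and locked (value of joint lock above 0.041 m and z of cap in the frame of station between 0.1335 and 0.1405 m and angle between the x axis of cap and the x axis of station, either way round below 0.15 rad), for 0.1 s.
2. the cap is pressed down more than 5 mm, not yet turned (value of joint lock above 0.041 m and z of cap in the frame of station below 0.133 m and angle between the x axis of cap and the x axis of station, either way round below 0.2 rad), for 0.04 s.
3. the cap is turned free (over 38 degrees) while still on the neck (value of joint lock above 0.041 m and angle between the x axis of cap and the x axis of station, either way round above 0.66 rad and z of cap in the frame of station below 0.1425 m), for 0.04 s.
At the end, for the whole second after the job is handed in: The gripper holds the cap (finger force over 2 N) still and upright (within 0.25 rad), 60 to 150 mm above its seat and within 35 mm of the neck axis, not touching the jug or cradle; the lock is within 4 mm of its end stop; the bystanders have moved less than 30 mm (value of joint lock above 0.041 m and z of cap in the frame of station between 0.198 and 0.288 m and horizontal distance between cap and mouth below 0.035 m and angle between cap's own z axis and vertical below 0.25 rad and linear speed of cap below 0.03 m/s and contact force between the fingers and cap above 2 N and contact force between cap and station below 0.05 N and distance of each of tray, syrup, jar, slate from where it was at the start of the episode below 0.03 m); the arm keeps its last pose, push and grip.
It fails at once if the cap is forced round without being kept pressed down (angle between the x axis of cap and the x axis of station, either way round between 0.25 and 0.5 rad and z of cap in the frame of station between 0.1355 and 0.145 m).
It fails at once if the cap is forced round against the closed transport lock (angle between the x axis of cap and the x axis of station, either way round above 0.3 rad and z of cap in the frame of station below 0.145 m and value of joint lock below 0.03 m).
It fails at once if a bystander (pralines, syrup bottle, cup or slate card) is knocked over or pushed away (distance of any of tray, syrup, jar, slate from where it was at the start of the episode above 0.03 m or angle between any of tray, syrup, jar, slate's own z axis and vertical above 0.35 rad).
It also fails if it takes over 51 s, if anything falls off the work surface, if the arm or the gripper's body presses on something with over 40 N, if the wrist force passes 120 N, or if a joint passes its speed limit or range.

### The arm

A 6-joint arm with a two-finger parallel gripper is mounted at the origin on the work surface. World frame = base frame: x ahead of the robot, y to its left, z up, the work surface at z = 0. Lengths are in m, angles in rad, forces in N, time in s.
With the tool pointing down it reaches from about 0.3 to 0.775 m from the base axis. Payload 14.6 kg.
Tool frame: the origin (TCP) lies at the centre of the arm's flange, where the gripper is bolted on; the fingertips stand 199 mm ahead of it and the grasp point (between the pads) lies 180 mm ahead of it; z points along the fingers, y is the line along which they close (so a half turn about z gives the same grasp; the last joint's range is limited). The gripper opens to 94 mm and grips with 3 to 60 N. Pads are 16 mm wide; open, the fingers measure 119 mm over their backs; the gripper's body (75 mm by 177 mm) begins 78 mm behind the grasp point.
Start: joints at [1.281, 0.3, 1.521, -0, 1.321, -0.067], TCP at [0.122, 0.536, 0.405] pointing down, gripper open.
Joint ranges: [-3.03, 3.03], [-0.79, 2.21], [0.23, 2.52], [-1.04, 4.18], [0, 3.07], [-2.55, 2.55]. Speed limits (rad/s): [2.22, 2.22, 2.57, 3.14, 3.14, 3.14].

### API

Orientations are given as [roll, pitch, yaw] about the fixed x, y, z axes, in that order (R = Rz(yaw) Ry(pitch) Rx(roll)).
In Python, from station import ctrl gives the robot as it stands. The module is installed in compiled form; this text tells all that it offers.
- The arm moves only by the tool servo_tool, never from a script. Its argument "motion" is a list of rows, each a list of 5 numbers: the closure, from 0 (fully open) to 1 (shut), then the shift along the world's x, y, z in cm, then the turn about the world's z in degrees. A call has 1 to 20 rows; each row is the pose to reach, as a shift and turn from the pose commanded when the call began; what a row does not reach only later rows make up. A row lasts 1/8 s, in which the tool goes at most 62.5 mm and 10.7 degrees, less where a joint would pass 70% of its speed; a pose out of reach is approached as far as the arm can. A call with a gripper value outside its range is refused whole. The fingers move at their own pace and stop on an object; "squeeze" is the grip in N (left out, the last holds). Time passes only in rows, so rows that repeat a pose let the fingers close. It gives the time, the measured TCP pose, the force, the opening and the grip force at its end, in the units of the state.
- ctrl.get_obs(): the state, without advancing time (a new reading comes with each control period).
- ctrl.camera(name): name is "scene" or "top" or "wrist"; returns a dict with "image" (480x640x3 uint8, red, green, blue), "fx", "fy", "cx", "cy" (pixels), "dist" ([k1, k2, p1, p2, k3] as OpenCV has them; the pictures are not rectified), "camera_from_world" (4x4, takes a point from world to camera coordinates); the wrist camera has in their place "hand_eye" (4x4, takes a point from camera to tool coordinates, whose origin is the TCP and whose axes are the flange's). Camera axes: x right, y up, looking along -z (the intrinsics and any distortion apply to the point x, -y, -z); pixel columns grow to the right and rows downward; lengths in m; the calibration is good to about 2 mm. A picture is of the moment at which its call begins: read the wrist's pose just before it. There is no depth.
- ctrl.hand_in(): hands the job in; it is judged then, once.
The state is a dict: "time_s": time; "qpos": joint angles; "joint_vel": joint speeds; "tau": joint torques, N m; "ee_pos": TCP position; "eef_rot": TCP orientation; "force": force on the tool from outside, world axes, zero at the start; "moment": the same for the moment, N m; "grip_width": finger opening in m; "grip_force": force on a finger pad.
Only numpy, scipy, OpenCV 4.12 (cv2) and the standard library are available. Lean on these libraries where they do the work, as an engineer would, in place of code of your own. Each camera call takes 0.05 s, during which the arm holds its last target. There are 200 camera calls.

## Working session

There is one attempt and no reset: what is moved stays moved. The work goes in short steps, Python scripts to look and compute and a tool call to move; the robot and the scene stay as the last step left them, time stands still between calls to the robot, and variables do not carry over. Pictures are saved under pics/ and viewed, at most 10 in all, crops included, and the job is handed in when it is done.

Besides the shell and the picture viewer there is one more tool, called after "Emit:" as name(argument=value, ...), one argument or row to a line, values as JSON. servo_tool: Moves the arm, as the interface text tells. Its arguments: {"type":"object","properties":{"motion":{"type":"array","items":{"type":"array","items":{"type":"number"}}},"squeeze":{"type":"number"}},"required":["motion"]}

```bash
mkdir -p pics; cat > h.py <<'E'
import numpy as np, cv2
from station import ctrl
from scipy.spatial.transform import Rotation as R
def cam(name):
    o=ctrl.get_obs(); c=ctrl.camera(name)
    if name=='wrist':
        T=np.eye(4); T[:3,:3]=R.from_euler('xyz',o['eef_rot']).as_matrix(); T[:3,3]=o['ee_pos']
        c['wc']=T@c['hand_eye']
    else: c['wc']=np.linalg.inv(c['camera_from_world'])
    c['K']=np.array([[c['fx'],0,c['cx']],[0,c['fy'],c['cy']],[0,0,1.]])
    return c
def ray(c,uv):
    p=cv2.undistortPoints(np.array([[uv]],float),c['K'],np.array(c['dist'],float))[0,0]
    d=c['wc'][:3,:3]@np.array([p[0],-p[1],-1]); return c['wc'][:3,3],d
def onz(c,uv,z):
    o,d=ray(c,uv); return o+d*(z-o[2])/d[2]
def proj(c,P):
    q=np.linalg.inv(c['wc'])@np.append(P,1); q=q[:3]*[1,-1,-1]
    return cv2.projectPoints(q.reshape(1,1,3),np.zeros(3),np.zeros(3),c['K'],np.array(c['dist'],float))[0].ravel()
def save(c,n): cv2.imwrite('pics/'+n+'.png',c['image'][:,:,::-1])
E
python3 - <<'E'
from h import *
for n in('scene','top'):
    c=cam(n); save(c,n+'1'); print(n,c['wc'].round(3).tolist(),c['fx'],c['dist'])
print(ctrl.get_obs())
E
```

```text
scene [[-0.799, -0.478, 0.365, 0.968], [0.601, -0.618, 0.507, 0.606], [-0.017, 0.624, 0.781, 1.052], [0.0, 0.0, 0.0, 1.0]] 573.5414349050967 [-0.11623814  0.          0.          0.          0.        ]
top [[0.026, 0.991, -0.13, 0.431], [-0.999, 0.024, -0.021, -0.01], [-0.018, 0.131, 0.991, 1.109], [0.0, 0.0, 0.0, 1.0]] 490.01462469573795 [-0.09740179  0.          0.          0.          0.        ]
{'time_s': 0.1, 'qpos': array([ 1.28138963e+00,  3.00388839e-01,  1.52149199e+00, -1.79445123e-05,
        1.32067730e+00, -6.65956462e-02]), 'joint_vel': array([ 0.00047401, -0.00236878, -0.00121355, -0.0012064 ,  0.00122586,
        0.00166353]), 'tau': array([ 1.66350219e-03, -5.32652414e+01, -3.53278327e+01,  7.09709153e-02,
        2.36094289e-02, -3.73308740e-05]), 'ee_pos': array([0.12152881, 0.5363783 , 0.40416904]), 'eef_rot': array([-3.14062817e+00, -4.69054007e-05,  2.91878603e+00]), 'force': array([-0.16163446, -0.13486168,  0.34515531]), 'moment': array([ 0.01454989,  0.00194654, -0.02799175]), 'grip_force': 0.0, 'grip_width': 0.09424950514708663}
```

View pics/top1.png

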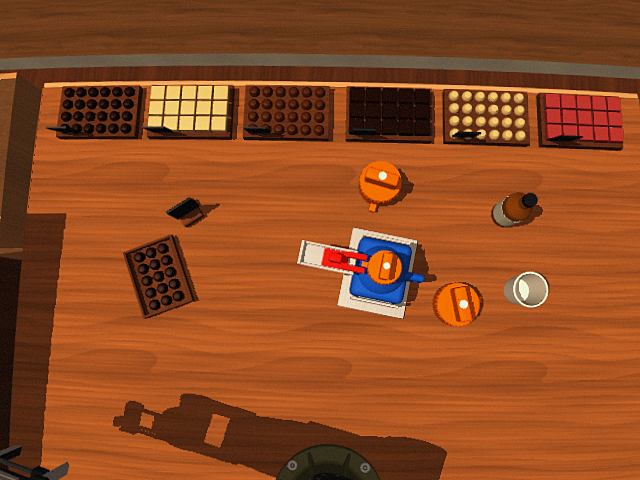

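View pics/scene1.png

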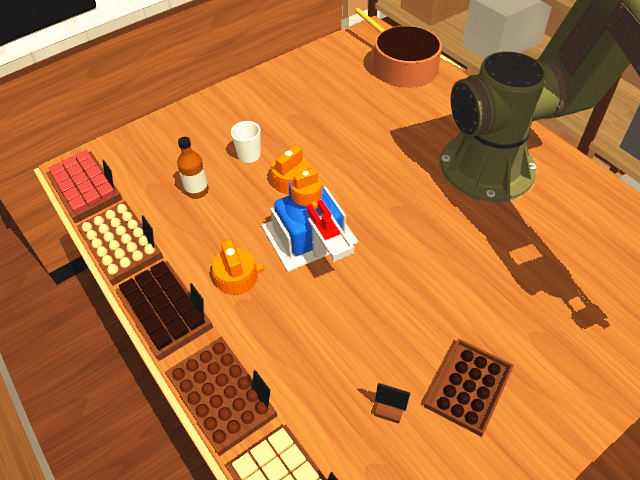

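Top view: the jug's cap is at (385,267), the red lock grip at about (333,258), and the track runs left to (300,252). Look-alike caps stand at (381,183) and (458,304), the cup at (527,290), the bottle at (515,210), the slate at (187,210) and the tray at (160,275).

```bash
python3 - <<'E'
from h import *
c=cam('top'); hsv=cv2.cvtColor(c['image'],cv2.COLOR_RGB2HSV)
im=c['image'].astype(int)
om=((hsv[...,0]>=8)&(hsv[...,0]<=18)&(hsv[...,1]>200)&(hsv[...,2]>200)).astype(np.uint8)
rm=(((hsv[...,0]<6)|(hsv[...,0]>174))&(hsv[...,1]>200)&(hsv[...,2]>150)).astype(np.uint8)
for n,m,z in(('o',om,.174),('r',rm,.16)):
    k,l,s,ce=cv2.connectedComponentsWithStats(m)
    for i in range(1,k):
        if s[i,4]>60: print(n,s[i],ce[i].round(1),onz(c,ce[i],z).round(4))
for nm,uv,z in(('capbar',(387,266),.204),('grip',(333,258),.165),('track end',(301,252),.124),('lookA',(382,180),.06),('lookB',(461,303),.06),('cup',(530,289),.085),('bottle',(529,201),.17),('slate',(187,209),.09),('tray',(160,276),.018)):
    print(nm,onz(c,uv,z).round(3))
cv2.imwrite('pics/crop.png',cv2.resize(c['image'][210:340,280:490,::-1],None,fx=3.8,fy=3.8,interpolation=cv2.INTER_CUBIC))
E
```

```text
o [ 359  160   42   42 1067] [379.2 180.3] [ 0.6734 -0.0858  0.174 ]
o [362 251  40  33 669] [381.6 266.9] [ 0.5039 -0.0924  0.174 ]
o [435 282  37  45 954] [453.3 304.9] [ 0.4348 -0.2296  0.174 ]
o [470 287   9  29 130] [474.7 300.4] [ 0.444  -0.2708  0.174 ]
r [322 248  45  25 569] [341.8 259.8] [ 0.5169 -0.0162  0.16  ]
capbar [ 0.503 -0.1    0.204]
grip [0.52  0.001 0.165]
track end [0.534 0.066 0.124]
lookA [ 0.704 -0.101  0.06 ]
lookB [ 0.44  -0.273  0.06 ]
cup [ 0.471 -0.414  0.085]
bottle [ 0.641 -0.383  0.17 ]
slate [0.624 0.317 0.09 ]
tray [0.482 0.393 0.018]
```

View pics/crop.png

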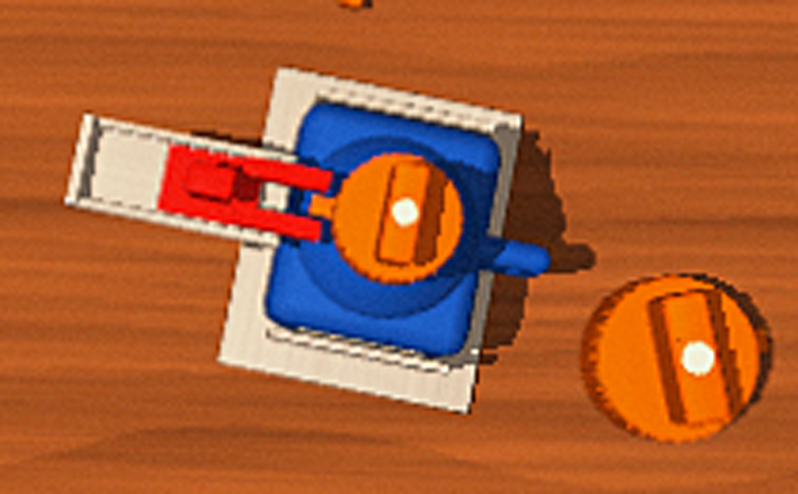

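The crop shows the jug's cap and bar centred on the bright dot at (405,210). The fin is held between the lock prongs, and the lock block is at about (215,182). The station is yawed about -11°. I'm moving above it for a wrist view.

Emit:
servo_tool(
  motion=[
    [0,0,0,5,0],
    [0,39,-58,7,-88],
    [0,39,-58,7,-88],
    [0,39,-58,7,-88],
    [0,39,-58,7,-88],
    [0,39,-58,7,-88],
    [0,39,-58,7,-88],
    [0,39,-58,7,-88],
    [0,39,-58,7,-88],
    [0,39,-58,7,-88],
    [0,39,-58,7,-88],
    [0,39,-58,7,-88],
    [0,39,-58,7,-88],
    [0,39,-58,7,-88],
    [0,39,-58,7,-88],
    [0,39,-58,7,-88],
    [0,39,-58,7,-88],
    [0,39,-58,7,-88],
  ],
)

```text
time_s: 2.4
ee_pos: [0.5114, -0.0433, 0.4748]
eef_rot: [3.141, -0.0, 1.383]
force: [-0.1, 0.1, -0.4]
grip_width: 0.0942
grip_force: 0.0
```

```bash
python3 - <<'E'
from h import *
c=cam('wrist'); save(c,'w1'); print(c['hand_eye'].round(3).tolist(),c['fx'])
o=ctrl.get_obs(); print(o['qpos'].round(3),o['ee_pos'],o['eef_rot'])
E
```

```text
[[-0.001, 0.962, 0.272, 0.078], [1.0, 0.001, -0.001, -0.0], [-0.001, 0.272, -0.962, 0.021], [0.0, 0.0, 0.0, 1.0]] 352.0824486783903
[-0.156  0.171  1.517 -0.     1.453  0.032] [ 0.51144896 -0.04339223  0.47474431] [3.14138477e+00 2.51132376e-05 1.38319882e+00]
```

View pics/w1.png

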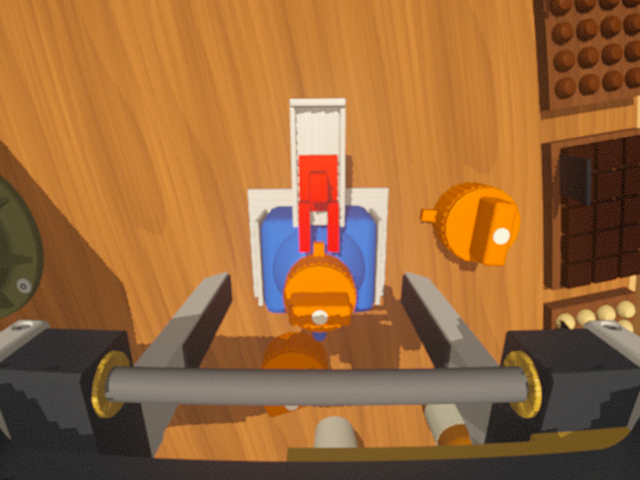

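Wrist view: the track is at columns 292–345 and almost vertical, the lock grip near (318,187), and the cap bar near (320,300). Next, an enlarged crop for precise pixels.

```bash
python3 - <<'E'
from h import *
im=cv2.imread('pics/w1.png'); cv2.imwrite('pics/w1c.png',cv2.resize(im[140:340,245:395],None,fx=3,fy=3,interpolation=cv2.INTER_CUBIC))
c=cam('wrist')
for n,uv,z in(('trkL far',(292,101),.124),('trkL near',(293,222),.124),('trkR far',(345,101),.124),('trkR near',(345,222),.124)): print(n,onz(c,uv,z).round(4))
E
```

```text
trkL far [0.5113 0.0696 0.124 ]
trkL near [ 0.4898 -0.0385  0.124 ]
trkR far [0.5575 0.0609 0.124 ]
trkR near [ 0.539  -0.0479  0.124 ]
```

View pics/w1c.png

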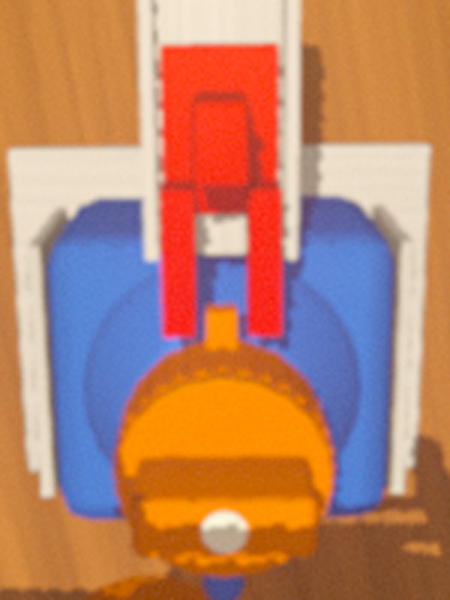

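Crop: the grip's top face is centred at crop (220,141), which is image (318.5,187). The bar's top centre is at crop (226,530), which is image (320,317).

```bash
python3 - <<'E'
from h import *
c=cam('wrist')
g=onz(c,(318.4,187),.1655); b=onz(c,(320.3,316.5),.204); f=onz(c,(245+222/3,140+308/3),.152)
L=[onz(c,uv,.124) for uv in((292,101),(293,222),(345,101),(345,222))]
e=(L[0]+L[2])/2; dd=(L[0]+L[2]-L[1]-L[3])/2
print('grip',g,'bar',b,'fin tip',f,'trackend',e)
for n,v in(('g-b',g-b),('f-b',f-b),('e-b',e-b),('trk',dd)): print(n,np.hypot(*v[:2]),np.degrees(np.arctan2(v[1],v[0]))-90)
t=cam('top'); print('top grip bar', [onz(t,(280+u/3.8,210+v/3.8),z).round(4) for u,v,z in((212,180,.1655),(404,211,.204))])
o=ctrl.get_obs();print(o['ee_pos'],np.degrees(o['eef_rot']))
E
```

```text
grip [ 0.52072204 -0.00459686  0.1655    ] bar [ 0.50387954 -0.10019961  0.204     ] fin tip [ 0.51176878 -0.05539578  0.152     ] trackend [0.53435105 0.06517036 0.124     ]
g-b 0.0970750027911746 -9.991370317761096
f-b 0.045493116638761426 -9.986498703569737
e-b 0.16815392010379335 -10.440362879963459
trk 0.11022230508976905 -10.46138471078774
top grip bar [array([ 0.5208, -0.0044,  0.1655]), array([ 0.5043, -0.0984,  0.204 ])]
[ 0.51151335 -0.04357527  0.47463629] [-1.79995925e+02 -1.96228933e-03  7.92332169e+01]
```

Emit:
servo_tool(
  motion=[
    [0,1.0,4.2,0,0.5],
    [0,1.0,4.2,-4,0.5],
    [0,1.0,4.2,-8,0.5],
    [0,1.0,4.2,-11,0.5],
    [0,1.0,4.2,-13.5,0.5],
    [0,1.0,4.2,-13.5,0.5],
    [0.7,1.0,4.2,-13.5,0.5],
    [1,1.0,4.2,-13.5,0.5],
    [1,1.0,4.2,-13.5,0.5],
    [1,1.0,4.2,-13.5,0.5],
    [1,1.0,4.2,-13.5,0.5],
    [1,1.0,4.2,-13.5,0.5],
  ],
  squeeze=25,
)

```text
time_s: 4.1
ee_pos: [0.5215, -0.0016, 0.3397]
eef_rot: [-3.142, -0.0, 1.392]
force: [0.5, 0.2, -0.4]
grip_width: 0.0374
grip_force: 0.0
```

Emit:
servo_tool(
  motion=[
    [1,0,0,0,0],
    [1,0,0,0,0],
    [1,0,0,0,0],
    [1,0,0,0,0],
  ],
)

```text
time_s: 4.6
ee_pos: [0.5213, -0.0016, 0.3396]
eef_rot: [-3.14, 0.0, 1.392]
force: [-5.4, 1.0, 2.9]
grip_width: 0.0158
grip_force: 25.0
```

Emit:
servo_tool(
  motion=[
    [1,0.09,0.49,0,0],
    [1,0.18,0.98,0,0],
    [1,0.27,1.48,0,0],
    [1,0.35,1.97,0,0],
    [1,0.44,2.46,0,0],
    [1,0.53,2.95,0,0],
    [1,0.62,3.44,0,0],
    [1,0.71,3.94,0,0],
    [1,0.71,3.94,0,0],
  ],
)

```text
time_s: 5.72
ee_pos: [0.5284, 0.0381, 0.3396]
eef_rot: [-3.14, -0.0, 1.392]
force: [-4.6, 2.8, 3.3]
grip_width: 0.016
grip_force: 25.0
```

Emit:
servo_tool(
  motion=[
    [1,0.03,0.15,0,0],
    [1,0.06,0.3,0,0],
    [1,0.09,0.5,0,0],
    [1,0.09,0.5,0,0],
  ],
)

```text
time_s: 6.22
ee_pos: [0.5292, 0.0419, 0.3396]
eef_rot: [-3.14, 0.003, 1.391]
force: [-9.3, -11.2, 6.0]
grip_width: 0.0157
grip_force: 25.0
```

Emit:
servo_tool(
  motion=[
    [0,0,0,0,0],
    [0,0,0,0,0],
    [0,0,0,0,0],
    [0,0,0,0,0],
    [0,0,0,5,0],
    [0,0,0,10,0],
    [0,0,0,13.5,0],
    [0,-2.5,-14.2,13.5,-90],
    [0,-2.5,-14.2,13.5,-90],
    [0,-2.5,-14.2,13.5,-90],
    [0,-2.5,-14.2,13.5,-90],
    [0,-2.5,-14.2,13.5,-90],
    [0,-2.5,-14.2,13.5,-90],
    [0,-2.5,-14.2,13.5,-90],
    [0,-2.5,-14.2,13.5,-90],
    [0,-2.5,-14.2,13.5,-90],
    [0,-2.5,-14.2,13.5,-90],
    [0,-2.5,-14.2,13.5,-90],
    [0,-2.5,-14.2,13.5,-90],
  ],
)

```text
time_s: 8.6
ee_pos: [0.5045, -0.0992, 0.4747]
eef_rot: [-3.142, -0.0, -0.178]
force: [-0.4, 0.2, -0.7]
grip_width: 0.0939
grip_force: 0.0
```

```bash
python3 - <<'E'
from h import *
c=cam('wrist'); t=cam('top'); s=cam('scene')
a=cv2.resize(c['image'],(640,480))[120:480]; 
im=np.hstack([cv2.resize(c['image'][:, :],(533,400)),cv2.resize(s['image'][140:280,250:343],(266,400))])
cv2.imwrite('pics/w2.png',im[:,:,::-1])
o=ctrl.get_obs(); print(o['qpos'].round(3),o['ee_pos'].round(4),np.degrees(o['eef_rot']).round(2))
E
```

```text
[-0.265  0.173  1.514  0.     1.454  1.484] [ 0.5045 -0.0992  0.4747] [-180.     -0.    -10.24]
```

View pics/w2.png

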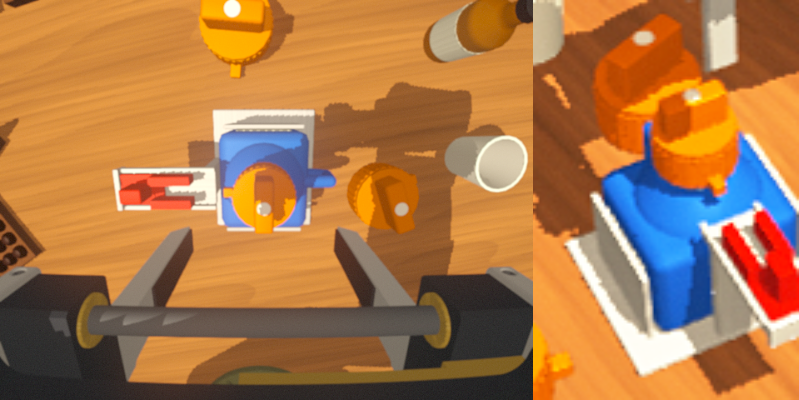

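The lock carriage sits against the end wall of its track, with the prongs clear of the fin. The cap is still seated and the bar centre is at image (264,207). I'm checking the bar centre before descending.

```bash
python3 - <<'E'
from h import *
c=cam('wrist'); hsv=cv2.cvtColor(c['image'],cv2.COLOR_RGB2HSV)
p=proj(c,np.array([.504,-.0995,.204])); print(p)
u,v=264.5/533*640,208/400*480
print('dot',(u,v),onz(c,(u,v),.204).round(4))
m=((hsv[...,0]>=6)&(hsv[...,0]<=24)&(hsv[...,1]>215)&(hsv[...,2]>150)).astype(np.uint8); m[:,:255]=0;m[:,385:]=0;m[:185]=0;m[290:]=0
# cap silhouette extents per row
for r in range(196,282,6):
    x=np.where(m[r])[0]; print(r,x.min() if len(x) else 0,x.max() if len(x) else 0)
cv2.imwrite('pics/w2c.png',cv2.resize(c['image'][180:290,250:390,::-1],None,fx=5,fy=5))
E
```

```text
[315.05833253 249.71140362]
dot (317.5984990619137, 249.60000000000002) [ 0.5037 -0.1014  0.204 ]
196 0 0
202 313 318
208 296 304
214 288 336
220 285 349
226 281 350
232 270 352
238 280 353
244 281 353
250 283 350
256 286 347
262 291 342
268 298 335
274 307 326
280 312 312
```

View pics/w2c.png

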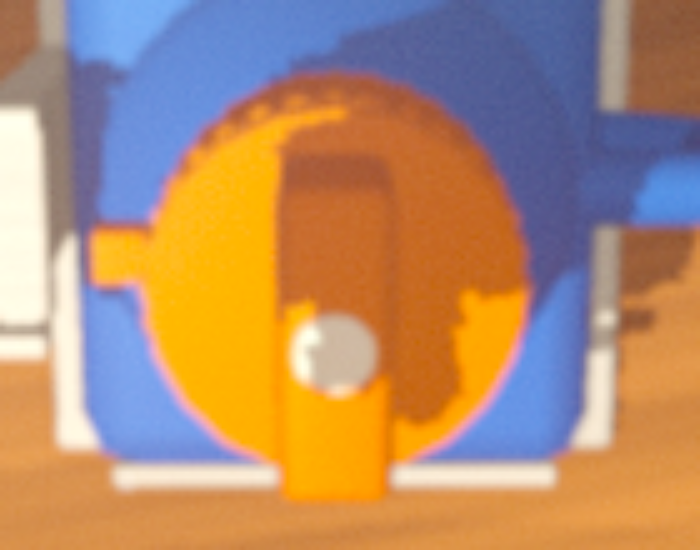

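The bar's top face spans crop x 281–390 and y 187–500, so its centre is at about world (0.504,-0.101). Going down to grasp it.

Emit:
servo_tool(
  motion=[
    [0,0,-0.15,0,0],
    [0,0,-0.15,-4,0],
    [0,0,-0.15,-7,0],
    [0,0,-0.15,-9,0],
    [0,0,-0.15,-9.8,0],
    [0,0,-0.15,-9.8,0],
    [1,0,-0.15,-9.8,0],
    [1,0,-0.15,-9.8,0],
    [1,0,-0.15,-9.8,0],
    [1,0,-0.15,-9.8,0],
    [1,0,-0.15,-9.8,0],
    [1,0,-0.15,-9.8,0],
    [1,0,-0.15,-9.8,0],
    [1,0,-0.15,-9.8,0],
    [1,0,-0.15,-9.8,0],
    [1,0,-0.15,-9.8,0],
    [1,0,-0.15,-9.8,0],
  ],
  squeeze=50,
)

```text
time_s: 10.92
ee_pos: [0.5045, -0.1005, 0.3766]
eef_rot: [-3.141, 0.0, -0.179]
force: [0.7, 4.8, 0.7]
grip_width: 0.0172
grip_force: 49.9
```

Emit:
servo_tool(
  motion=[
    [1,0,0.05,-0.2,0],
    [1,0,0.05,-0.4,0],
    [1,0,0.05,-0.6,0],
    [1,0,0.05,-0.8,0],
    [1,0,0.05,-0.8,0],
    [1,0,0.05,-0.8,0],
  ],
)

```text
time_s: 11.68
ee_pos: [0.5045, -0.1003, 0.3693]
eef_rot: [3.141, -0.001, -0.179]
force: [-2.2, 3.3, 7.8]
grip_width: 0.0177
grip_force: 49.9
```

Emit:
servo_tool(
  motion=[
    [1,0,0,-0.08,0],
    [1,0,0,-0.08,0],
    [1,0,0,-0.08,0],
  ],
)

```text
time_s: 12.05
ee_pos: [0.5045, -0.1003, 0.3687]
eef_rot: [3.141, -0.001, -0.179]
force: [-4.1, 2.9, 9.9]
grip_width: 0.0178
grip_force: 50.0
```

```bash
python3 - <<'E'
from h import *
o=ctrl.get_obs(); print(o['force'],o['moment'],o['ee_pos'])
c=cam('wrist'); a=c['image'][180:330,230:410]; s=cam('scene')['image'][160:240,260:356]
cv2.imwrite('pics/w3.png',np.hstack([cv2.resize(a,(400,333)),cv2.resize(s,(400,333))])[:,:,::-1])
E
```

```text
[-4.05298504  2.89760408  9.89082578] [ 0.66169257  0.86024914 -0.03519586] [ 0.50449015 -0.10026907  0.36873127]
```

View pics/w3.png

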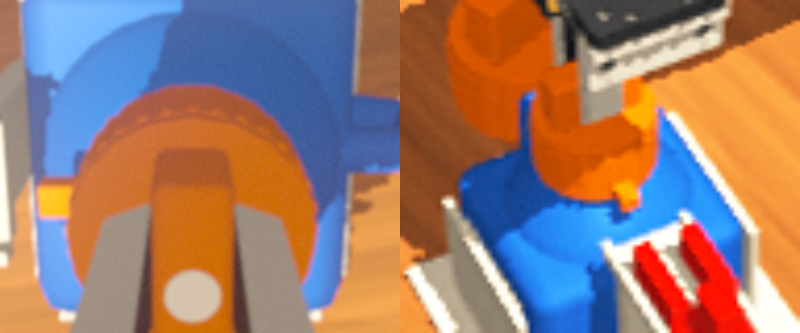

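The bar is held between both pads, and the cap sits lower in the neck, pressed about 8 mm. The lock is clear of the fin. Starting the twist.

Emit:
servo_tool(
  motion=[
    [1,0,0,0,3],
    [1,0,0,0,6],
    [1,0,0,0,10],
    [1,0,0,0,10],
  ],
)

```text
time_s: 12.65
ee_pos: [0.5047, -0.1003, 0.3689]
eef_rot: [3.141, -0.002, -0.004]
force: [-0.3, 2.6, 8.0]
grip_width: 0.0174
grip_force: 49.9
```

```bash
python3 -c "
from h import *
o=ctrl.get_obs(); print(o['force'],o['moment'],o['ee_pos'],o['qpos'])"
```

```text
[-0.29031448  2.60382752  7.96381579] [0.56219781 0.22335655 0.0076872 ] [ 0.50468161 -0.10025968  0.36887361] [-2.67279994e-01  2.53907300e-01  1.66596369e+00 -1.31120293e-04
  1.21940844e+00  1.30710661e+00]
```

Emit:
servo_tool(
  motion=[
    [1,0,0,0,7],
    [1,0,0,0,14],
    [1,0,0,0,21],
    [1,0,0,0,28],
    [1,0,0,0,35],
    [1,0,0,0,42],
    [1,0,0,0,50],
    [1,0,0,0,50],
    [1,0,0,0,50],
    [1,0,0,0,50],
  ],
)

```text
time_s: 13.9
ee_pos: [0.5047, -0.0997, 0.3687]
eef_rot: [3.141, -0.002, 0.869]
force: [-0.3, 9.7, 8.8]
grip_width: 0.0177
grip_force: 50.0
```

```bash
python3 - <<'E'
from h import *
o=ctrl.get_obs(); print(o['force'],o['moment'],o['ee_pos'])
c=cam('wrist'); a=c['image'][140:330,215:420]; s=cam('scene')['image'][160:240,260:356]
cv2.imwrite('pics/w4.png',np.hstack([cv2.resize(a,(400,371)),cv2.resize(s,(400,371))])[:,:,::-1])
E
```

```text
[-0.26268461  9.70466609  8.76435033] [2.02349981 0.23452841 0.15527455] [ 0.50466395 -0.09966379  0.36870996]
```

View pics/w4.png

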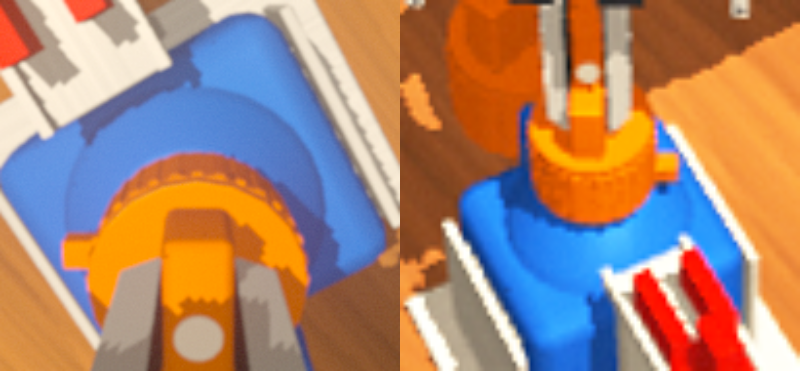

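The cap turned 60° with the gripper; the fin now points away from the track. Lifting.

Emit:
servo_tool(
  motion=[
    [1,0,0.05,0.3,0],
    [1,0,0.05,0.8,0],
    [1,0,0.05,1.3,0],
    [1,0,0.05,2,0],
    [1,0,0.05,3,0],
    [1,0,0.05,4,0],
    [1,0,0.05,5.5,0],
    [1,0,0.05,7,0],
    [1,0,0.05,8.5,0],
    [1,0,0.05,10,0],
    [1,0,0.05,10.8,0],
    [1,0,0.05,10.8,0],
    [1,0,0.05,10.8,0],
    [1,0,0.05,10.8,0],
  ],
)

```text
time_s: 15.75
ee_pos: [0.5046, -0.0997, 0.4753]
eef_rot: [-3.141, 0.0, 0.868]
force: [0.4, -0.5, -0.9]
grip_width: 0.0178
grip_force: 49.9
```

```bash
python3 - <<'E'
from h import *
o=ctrl.get_obs(); print(o['force'],o['moment'],o['ee_pos'],o['joint_vel'].round(3))
s=cam('scene'); cv2.imwrite('pics/s5.png',s['image'][60:430,120:560,::-1])
E
```

```text
[ 0.43870479 -0.4814256  -0.94910052] [-0.09077413  0.15621376  0.03902622] [ 0.50456125 -0.09971078  0.47532563] [ 0.001 -0.    -0.001 -0.001  0.002  0.   ]
```

View pics/s5.png

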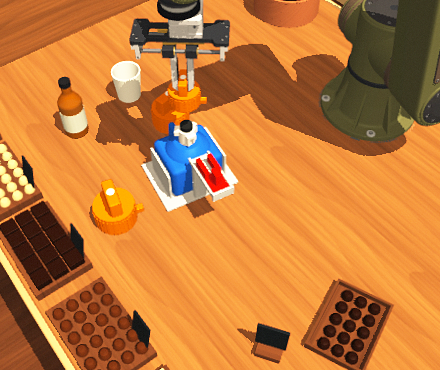

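The cap is held upright about 10 cm above the open neck, with the lock open and the bystanders untouched. Handing in.

```bash
python3 -c "
from station import ctrl
print(ctrl.hand_in())"
```

```text
the job is handed in; nothing more can be done
None
```

I opened the jug and handed the job in: the lock is at its end stop and the gripper holds the cap upright and still, about 10 cm above the neck. The bystanders look undisturbed in the last image, and the robot's clock read about 16 s of the 51 s allowed; `hand_in()` returned no verdict.

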